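# Index the engraving dial and clamp it

## Task

On the engraver's dividing fixture, push the spokes round with a fingertip until the arrow-tipped spoke of the dial points straight at the forked post, and let it stand still there; then push the clamp lever round anticlockwise (seen from above), fully home against its stop, leaving the dial as set. Only push: take nothing between the fingers, leave the brass medal seated on the dial, and do not disturb the loose things standing around.

Things in the scene. Friction and masses are not known exactly. Their poses are not given: they have to be found in the camera images.
- post_ring: flat dark steel ring fixed on the bed round the dial, 112 to 138 mm from the axis, its top 15 mm above the bench, carrying the forked post (along its x) and the two short pins. No post stands in the spokes' way. Origin on the dial's axis, on the bed.
- fixture: dark steel bed, 290 x 430 mm, top 12 mm above the bench, fixed to the bench. Origin at bench height on the dial's axis; the plate reaches 145 mm from there along x, -x and y and 285 mm along -y, where the clamp lever sits.
- dial_centre (a point): centre of the steel dial (disc 100 mm across, top 46 mm above the bench). The point lies on its vertical axis, 40 mm above the bench; x lies along the arrow-tipped spoke and turns with the dial, z is up. Four round metal spokes, 10 mm thick, run out along x, y, -x and -y with their axes at this height; 23 mm of space lies between them and the bed. Push them 60 to 80 mm from the axis.
- pointer_tip (a point): the point of the arrow-tipped spoke (cone 28 mm wide at its base, 24 mm long, from 78 mm to 102 mm); the point lies 102 mm from the dial's axis. The other three spokes end in black balls 18 mm across, 84 mm from the axis.
- dial (a joint): turn of the dial in rad, growing anticlockwise seen from above; where its zero lies does not matter. It can turn either way, several turns, and stays where it is left (friction: about 1.5 N at 70 mm from the axis).
- fork_mark (a point): where the pointer tip must come: 102 mm from the dial's axis, at spoke height. Its x points outward to the forked post, whose middle is 27 mm farther out: a white plastic post with two upright prongs (12 mm wide, gap 16 mm, tops 60 mm above the bench). Two short round pins, also white (tops 36 mm above the bench) on the same circle, 120 degrees to either side, are not the mark.
- lever_pivot (a point): pivot of the clamp lever, on the lever, at 40 mm above the bench, 195 mm from the dial's axis, on the same bed. z is up, x runs along the lever to its end and turns with it. The lever is a metal bar 12 mm wide and 10 mm high (35 to 45 mm above the bench), with 23 mm of space below it.
- lever_end (a point): centre of the black round knob (16 mm across, from 33 to 55 mm above the bench) at the end of the lever, 76 mm from the pivot, at 40 mm above the bench.
- clamp_lever (a joint): turn of the clamp lever in rad: 0 fully open, growing anticlockwise seen from above, 1.66 fully home against its stop (an upright steel pin, top 46 mm above the bench, 40 mm from the pivot). It begins between 0 and 0.35 and stays where it is left (friction: about 1 N at its end).
- medal_mid (a point): loose domed brass medal (38 mm across, 12 mm high) seated in a 5 mm high rim in the middle of the dial, riding with it; the point is its centre, 6 mm above its underside. Its top is 58 mm above the bench. Leave it there.
- collar: bystander: loose brass ring 36 mm across, 20 mm high, standing on the bed near the lever; origin at the centre of its underside.
- punch_block: bystander: loose upright steel cylinder 26 mm across, 35 mm high, on a corner of the bed; origin at the centre of its underside.
- jar: bystander: closed jar 64 mm across, 75 mm high, on the bench; origin at the centre of its underside.
- mandrel: bystander: steel ring mandrel, a slender cone 160 mm high on a foot 56 mm across; origin at the centre of its underside.
- graver: bystander: hand graver lying on the bench, wooden handle and steel blade, 135 mm long along its x; origin at its middle on the bench.
- cup: bystander: small white bowl 70 mm across, 45 mm high; origin at the centre of its underside.
Mind the look-alikes: they are no part of the job. What is shaped like the part that bears medal_mid but blue is not meant.

How it is judged:
By the outcome, as a careful person would: the job done as asked, in the order asked, and still so for the second after the job is handed in, with the robot touching nothing.
It also fails if it takes over 69 s, if anything falls off the work surface, if the arm or the gripper's body presses on something with over 40 N, if the wrist force passes 120 N, or if a joint passes its speed limit or range.

## Robot

A 6-joint arm with a two-finger parallel gripper is mounted at the origin on the work surface. World frame = base frame: x ahead of the robot, y to its left, z up, the work surface at z = 0. Lengths are in m, angles in rad, forces in N, time in s.
With the tool pointing down it reaches from about 0.25 to 0.8 m from the base axis. Payload 8.5 kg.
Tool frame: the origin (TCP) lies on the centre line of the jaws, within the pads' length; the fingertips stand manip.tcp_to_tips ahead of it and the grasp point (between the pads) lies 6 mm ahead of it (manip.tcp_to_tips is the distance from the TCP to the fingertips, in m); y points along the fingers, x is the direction in which the jaws open and shut, and the axes are right-handed (so a half turn about y gives the same grasp; the last joint's range is limited). The gripper opens to 85 mm and grips with 20 to 120 N. Pads are 22 mm wide; open, the fingers measure 114 mm over their backs; the gripper's body (76 mm by 85 mm) begins 54 mm behind the grasp point. The pads swing forward as they close: fully open they stand 13 mm farther back than shut.
Start: joints at [1.326, 0.238, -0.013, 1.319, 0, 1.571], TCP at [0.127, 0.509, 0.256] pointing down, gripper open.
Joint ranges: [-2.66, 2.66], [-1.03, 1.9], [-1.14, 1.46], [-1.82, 2.27], [-1.45, 1.34], [-3.14, 3.14]. Speed limits (rad/s): [2.22, 2.22, 2.79, 3.14, 3.14, 3.14].

## Interface

Orientations are given as a rotation vector (axis times angle).
In Python, from cell import manip gives the robot as it stands.
- The arm moves only by the shell command python3 -m pendant 'ROWS' [FORCE]. ROWS is JSON, a list that holds one entry, the list of rows, each a list of 7 numbers: the turn, a rotation vector about the tool's x, y, z in degrees, then the shift along the tool's x, y, z in mm, then the opening, from 0 (shut) to 1 (fully open). A call has 1 to 20 rows; each row is the pose to reach, as a shift and turn from the pose commanded when the call began, along the tool's axes at that moment; what a row does not reach only later rows make up. A row lasts 1/12 s, in which the tool goes at most 41.7 mm and 7.16 degrees, less where a joint would pass 70% of its speed; a pose out of reach is approached as far as the arm can. A call with a gripper value outside its range is refused whole. The fingers move at their own pace and stop on an object; FORCE is the grip in N (left out, the last holds). Time passes only in rows, so rows that repeat a pose let the fingers close. It gives the time, the measured TCP pose, the force and the opening at its end, in the units of the state.
- manip.state(): the state, without advancing time (a new reading comes with each control period).
- manip.capture(name): name is "side" or "top"; returns a dict with "image" (400x640x3 uint8, red, green, blue), "K" (3x3 intrinsics, pixels), "k1" (the pictures are not rectified: a ray, as slopes to the right and down, at radius r is drawn at 1 + k1 r^2 times it, then the intrinsics apply), "extrinsics" (4x4, takes a point from world to camera coordinates). Camera axes: x right, y down, z forward; pixel columns grow to the right and rows downward; lengths in m; the calibration is good to about 2 mm. A picture is of the moment at which its call begins. There is no depth.
- manip.sign_off(): hands the job in, once; it reports no verdict.
The state is a dict: "clock": time; "joint_positions": joint angles; "qd": joint speeds; "joint_efforts": joint torques, N m; "tcp_pos": TCP position; "orientation": TCP orientation; "ft_force": force on the tool from outside, world axes, zero at the start; "moment": the same for the moment, N m; "width": finger opening in m.
Only numpy, scipy, OpenCV 4.12 (cv2) and the standard library are available. Lean on these libraries where they do the work, as an engineer would, in place of code of your own. Each camera call takes 0.05 s, during which the arm holds its last target.

## Working session

There is one attempt and no reset: what is moved stays moved. The work goes in short steps, Python scripts to look and compute and a shell command to move; the robot and the scene stay as the last step left them, time stands still between calls to the robot, and variables do not carry over. Pictures are saved under pics/ and viewed, and the job is handed in when it is done.

```bash
ls; mkdir -p pics
python3 - <<'E'
from cell import manip
import cv2
print(manip.state(), manip.tcp_to_tips)
for n in("side","top"):
    c=manip.capture(n); cv2.imwrite(f"pics/{n}0.png",c["image"][:,:,::-1]); print(n,c["K"],c["k1"],c["extrinsics"])
E
```

```text
pics
{'clock': 0.0, 'joint_positions': array([ 1.32601043e+00,  2.38776704e-01, -1.42644894e-02,  1.31917980e+00,
       -1.56933381e-05,  1.57078694e+00]), 'qd': array([-0.00118737,  0.0003897 , -0.00022225,  0.00052933,  0.00105651,
        0.00371491]), 'joint_efforts': array([ 1.63798115e-03, -5.38773680e+01,  3.46450675e+01,  1.82224461e-02,
        9.58425147e-06,  5.64506948e-06]), 'tcp_pos': array([0.12714599, 0.50898271, 0.25567574]), 'orientation': array([-1.31601033, -1.02621565,  1.02807337]), 'ft_force': array([ 0.70027983, -0.54860339, -0.46764641]), 'moment': array([-0.02206164, -0.05078779,  0.00180679]), 'width': 0.08517077145340951} 0.025
side [[431.58486479   0.         321.82110452]
 [  0.         431.58486479 199.17350583]
 [  0.           0.           1.        ]] -0.011608954367862103 [[-0.97240564 -0.23328292 -0.00251995  0.51760854]
 [-0.13107632  0.55524414 -0.82129346  0.14916285]
 [ 0.19299292 -0.79830008 -0.5705004   1.37839593]
 [ 0.          0.          0.          1.        ]]
top [[369.82112685   0.         325.19871125]
 [  0.         369.82112685 197.24079104]
 [  0.           0.           1.        ]] -0.008563648647112522 [[-2.16277371e-02 -9.99765621e-01  9.72079131e-04  1.41482151e-02]
 [-9.80503196e-01  2.10210718e-02 -1.95375529e-01  5.52807899e-01]
 [ 1.95309302e-01 -5.17865726e-03 -9.80728024e-01  8.72275288e-01]
 [ 0.00000000e+00  0.00000000e+00  0.00000000e+00  1.00000000e+00]]
```

View pics/side0.png

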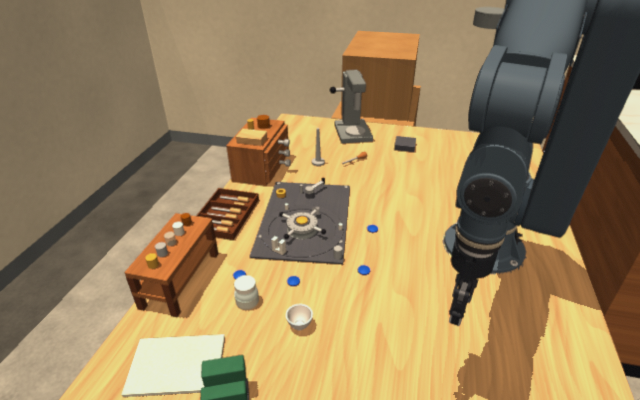

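View pics/top0.png

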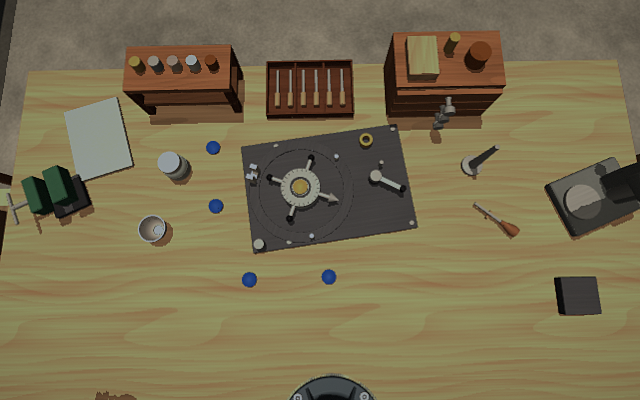

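The side view shows the dial at about (302,222). In the top view the dial is at (300,187), the arrow tip at (338,199), the fork at (252,172), the lever pivot at (376,176) and its knob at (402,188). I'll zoom in next.

```bash
cat > h.py <<'E'
import numpy as np, cv2
from cell import manip
def cap(n): return manip.capture(n)
def ray(c,u,v):
    K=c["K"]; d=cv2.undistortPoints(np.array([[[u,v]]],float),K,np.array([c["k1"],0,0,0.]))[0,0]
    E=c["extrinsics"]; R=E[:3,:3]; o=-R.T@E[:3,3]; r=R.T@np.array([d[0],d[1],1]); return o,r
def plane(c,u,v,z):
    o,r=ray(c,u,v); return (o+r*(z-o[2])/r[2])
def proj(c,p):
    E=c["extrinsics"]; return cv2.projectPoints(np.array([p],float),cv2.Rodrigues(E[:3,:3])[0],E[:3,3],c["K"],np.array([c["k1"],0,0,0.]))[0][0,0]
def tri(c1,p1,c2,p2):
    (o1,r1),(o2,r2)=ray(c1,*p1),ray(c2,*p2)
    A=np.c_[r1,-r2]; s=np.linalg.lstsq(A,o2-o1,rcond=None)[0]
    a,b=o1+s[0]*r1,o2+s[1]*r2; return (a+b)/2,np.linalg.norm(a-b)
def crop(c,x,y,w,h,f,name):
    cv2.imwrite("pics/"+name,cv2.resize(c["image"][y:y+h,x:x+w,::-1],None,fx=f,fy=f,interpolation=cv2.INTER_CUBIC))
E
python3 - <<'E'
from h import *
crop(cap("top"),235,115,190,145,4,"t1.png")
crop(cap("side"),245,170,120,100,6,"s1.png")
E
```

```text
(no output)
```

View pics/t1.png

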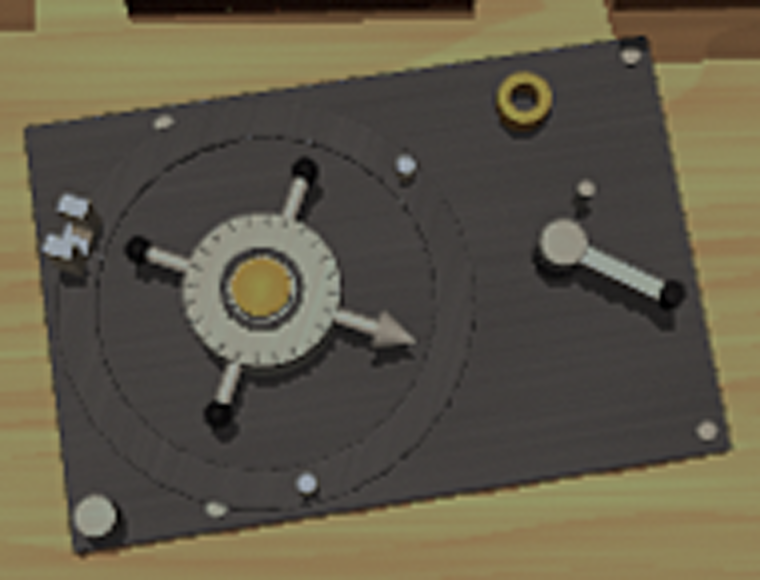

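View pics/s1.png

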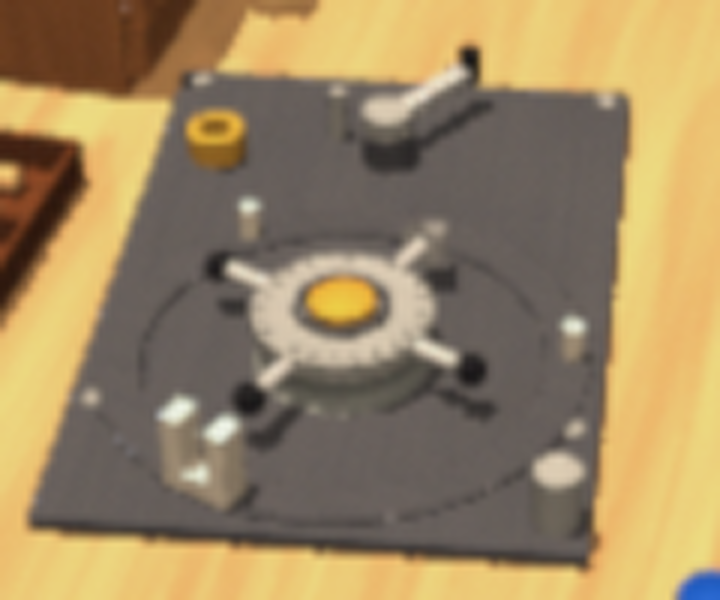

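The top crop shows balls at (138,249), (306,170) and (217,411), the arrow tip at (414,343), and prong tops at (73,206) and (66,244). The pins are at (405,166) and (307,483), the lever hub at (563,243) and the knob at (672,293). The side crop shows all of the same features.

Run:
```python
from h import *
np.set_printoptions(precision=4,suppress=True)
T,S=cap("top"),cap("side")
t=lambda x,y:((x+.5)/4-.5+235,(y+.5)/4-.5+115)
s=lambda x,y:((x+.5)/6-.5+245,(y+.5)/6-.5+170)
P=dict(medal=((261,287),(341,300)),bR=((306,170),(219,267)),bL=((138,249),(248,398)),bN=((217,411),(472,369)),tip=((414,343),(432,230)),
pr1=((73,206),(180,409)),pr2=((66,244),(224,430)),pinA=((405,164),(249,205)),pinB=((307,482),(573,325)),hub=((563,242),(387,112)),knob=((673,292),(469,60)),
collar=((524,97),(216,127)),punch=((96,515),(558,470)),stop=((586,187),(338,93)))
R={}
for k,(a,b) in P.items():
    p,e=tri(T,t(*a),S,s(*b)); R[k]=p; print(k,p,'gap',round(e,4))
pl=lambda k,z:plane(T,*t(*P[k][0]),z)
c=pl('medal',.058); print('centre top',c)
for k,z in dict(bR=.049,bL=.049,bN=.049,tip=.040,pr1=.06,pr2=.06,pinA=.036,pinB=.036).items():
    q=pl(k,z)-c; print(k,q[:2],np.hypot(*q[:2]),np.degrees(np.arctan2(q[1],q[0])))
h=pl('hub',.046);kn=pl('knob',.055);st=pl('stop',.046);print(h,kn,st,kn-h, np.degrees(np.arctan2(*(kn-h)[1::-1])),np.linalg.norm(h-c))
```

```text
medal [0.584  0.0658 0.0514] gap 0.0019
bR [0.6641 0.0366 0.0389] gap 0.0012
bL [0.6128 0.1453 0.0411] gap 0.0013
bN [0.5054 0.0946 0.0411] gap 0.0012
tip [ 0.553  -0.0302  0.0349] gap 0.0099
pr1 [0.6364 0.1837 0.0604] gap 0.0006
pr2 [0.6123 0.1886 0.0555] gap 0.0007
pinA [ 0.6672 -0.0281  0.0365] gap 0.0005
pinB [0.4609 0.0389 0.0361] gap 0.0006
hub [ 0.61   -0.1274  0.0464] gap 0.0009
knob [ 0.5754 -0.1957  0.0469] gap 0.0004
collar [ 0.7135 -0.1085  0.0319] gap 0.0009
punch [0.4424 0.169  0.0461] gap 0.0006
stop [ 0.6463 -0.1444  0.0442] gap 0.0003
centre top [0.5815 0.0652 0.058 ]
bR [ 0.0788 -0.029 ] 0.08396575101036265 -20.23399897507587
bL [0.0286 0.0788] 0.08379164947903203 70.03684226854531
bN [-0.0766  0.0287] 0.08182408716639368 159.49247749038923
tip [-0.0344 -0.0957] 0.10174291920317363 -109.77308020289142
pr1 [0.0547 0.1185] 0.13054357084555177 65.2141948908615
pr2 [0.03   0.1225] 0.1261258443842185 76.25311273702415
pinA [ 0.0856 -0.0934] 0.12669837262503936 -47.502914597972925
pinB [-0.1208 -0.0264] 0.12368250845086318 -167.6940532754244
[ 0.6097 -0.1275  0.046 ] [ 0.5734 -0.1939  0.055 ] [ 0.6459 -0.1441  0.046 ] [-0.0363 -0.0664  0.009 ] -118.6414797339361 0.19517394473841979
```

Run:
```python
from h import *
from scipy.spatial.transform import Rotation as Ro
np.set_printoptions(precision=4,suppress=True)
s=manip.state(); R=Ro.from_rotvec(s['orientation']).as_matrix(); print(R, np.degrees(np.arctan2(R[1,0],R[0,0])),s['clock'])
```

```text
[[ 0.2424 -0.0001 -0.9702]
 [ 0.9702 -0.0005  0.2424]
 [-0.0005 -1.     -0.    ]] 75.97462819524262 0.3
```

```bash
python3 -m pendant '[[[0,-4,0,-60,0,-85,0],[0,-10,0,-347,0,-489,0],[0,-10,0,-347,0,-489,0],[0,-10,0,-347,0,-489,0],[0,-10,0,-347,0,-489,0],[0,-10,0,-347,0,-489,0],[0,-10,0,-347,0,-489,0],[0,-10,0,-347,0,-489,0],[0,-10,0,-347,0,-489,0],[0,-10,0,-347,0,-489,0],[0,-10,0,-347,0,-489,0],[0,-10,0,-347,0,-489,0],[0,-10,0,-347,0,-489,0],[0,-10,0,-347,0,-489,0],[0,-10,0,-347,0,-489,0],[0,-10,0,-347,0,-489,0],[0,-10,0,-347,0,-489,0],[0,-10,0,-347,50,-489,0],[0,-10,0,-347,90,-489,0],[0,-10,0,-347,100,-489,0]]]'
python3 - <<'E'
from h import *
from scipy.spatial.transform import Rotation as Ro
np.set_printoptions(precision=4,suppress=True)
s=manip.state(); print(s['joint_positions'],Ro.from_rotvec(s['orientation']).as_matrix(),s['clock'])
crop(cap("top"),235,115,190,145,4,"t2.png")
crop(cap("side"),215,120,180,150,4,"s2.png")
E
```

```text
clock: 1.97
tcp_pos: [0.5146, 0.0549, 0.1523]
orientation: [-1.238, -1.155, 1.161]
ft_force: [-0.9, 0.0, -0.2]
width: 0.0003
[ 0.1062  0.2859 -0.2234  1.0663  0.0002  0.1752] [[ 0.069  -0.0048 -0.9976]
 [ 0.9976 -0.0004  0.069 ]
 [-0.0007 -1.      0.0048]] 1.9667
```

View pics/t2.png

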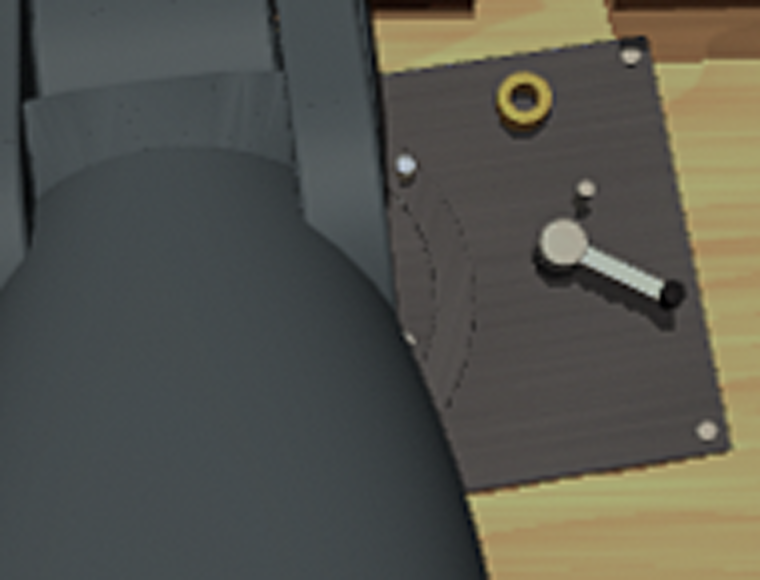

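View pics/s2.png

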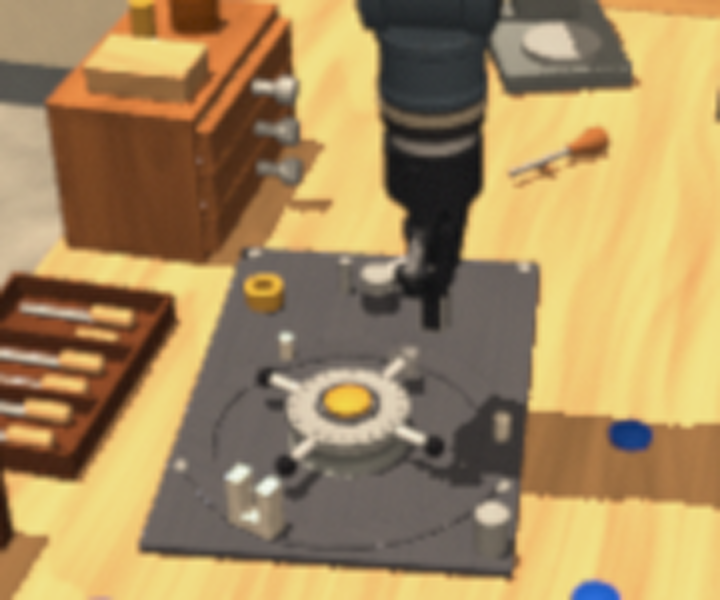

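The top view is blocked by the arm. The side view shows the shut fingertip at about (435,325) in the crop, above the near sector between two spokes. I'll lower it.

```bash
python3 -m pendant '[[[0,0,0,0,30,0,0],[0,0,0,0,60,0,0],[0,0,0,0,85,0,0],[0,0,0,0,100,0,0],[0,0,0,0,106,0,0],[0,0,0,0,106,0,0],[0,0,0,0,106,0,0]]]'
python3 - <<'E'
from h import *
crop(cap("side"),235,150,130,110,6,"s3.png"); print(manip.state()['tcp_pos'])
E
```

```text
clock: 2.65
tcp_pos: [0.5184, 0.0546, 0.0518]
orientation: [-1.242, -1.159, 1.157]
ft_force: [-0.5, 0.4, 1.4]
width: 0.0003
[0.51867289 0.05455932 0.05204361]
```

View pics/s3.png

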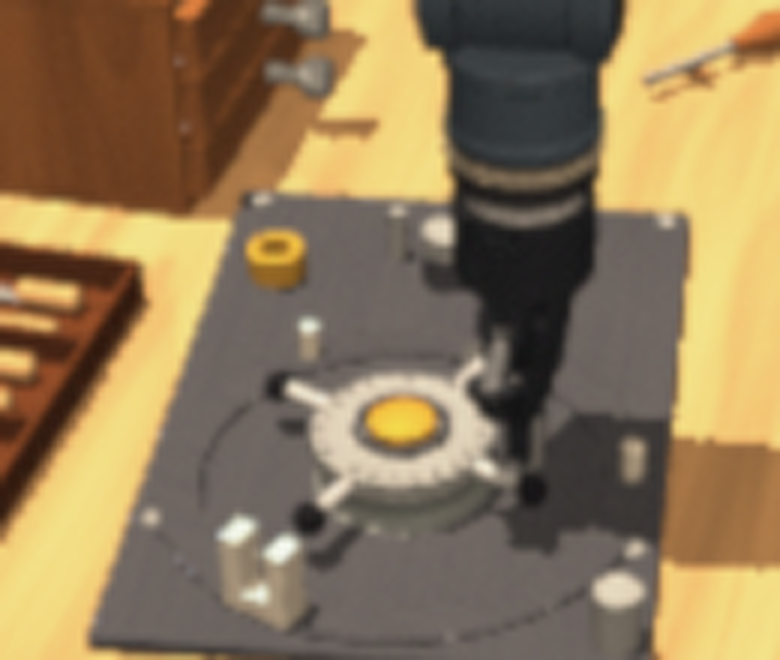

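```bash
cat > arc.py <<'E'
from h import *
def arc(c,r,phis,yaws,p0,yaw0):
    y=np.radians(yaw0); X=np.array([np.cos(y),np.sin(y)]); Z=np.array([-np.sin(y),np.cos(y)])
    for f,w in zip(phis,yaws):
        a=np.radians(f); d=(np.array(c)+r*np.array([np.cos(a),np.sin(a)])-np.array(p0))*1000
        print(f"[0,{yaw0-w:.0f},0,{d@X:.0f},0,{d@Z:.0f},0],",end="")
    print()
E
python3 - <<'E'
from arc import *
ph=np.arange(185,99,-5); arc((.583,.0652),.066,ph,np.clip(ph-90,-78,86),(.518,.0537),86)
E
```

```text
[0,0,0,6,0,1,0],[0,0,0,11,0,2,0],[0,1,0,17,0,2,0],[0,6,0,23,0,2,0],[0,11,0,29,0,1,0],[0,16,0,34,0,-1,0],[0,21,0,40,0,-2,0],[0,26,0,45,0,-5,0],[0,31,0,50,0,-7,0],[0,36,0,55,0,-11,0],[0,41,0,59,0,-14,0],[0,46,0,63,0,-18,0],[0,51,0,67,0,-23,0],[0,56,0,71,0,-27,0],[0,61,0,74,0,-32,0],[0,66,0,76,0,-37,0],[0,71,0,78,0,-43,0],[0,76,0,80,0,-48,0],
```

```bash
python3 -m pendant '[[[0,0,0,6,0,1,0],[0,0,0,11,0,2,0],[0,1,0,17,0,2,0],[0,6,0,23,0,2,0],[0,11,0,29,0,1,0],[0,16,0,34,0,-1,0],[0,21,0,40,0,-2,0],[0,26,0,45,0,-5,0],[0,31,0,50,0,-7,0],[0,36,0,55,0,-11,0],[0,41,0,59,0,-14,0],[0,46,0,63,0,-18,0],[0,51,0,67,0,-23,0],[0,56,0,71,0,-27,0],[0,61,0,74,0,-32,0],[0,66,0,76,0,-37,0],[0,71,0,78,0,-43,0],[0,76,0,80,0,-48,0]]]'
python3 - <<'E'
from arc import *
crop(cap("side"),235,150,130,110,6,"s4.png"); s=manip.state();print(s['tcp_pos'],s['joint_positions'],s['ft_force'])
y=np.radians(86);X=np.array([np.cos(y),np.sin(y)]); Z=np.array([-np.sin(y),np.cos(y)])
p0=np.array([.518,.0537])+.08*X-.048*Z; print(p0)
ph=np.arange(95,19,-5);arc((.583,.0652),.066,ph,np.clip(ph-90,-78,86),p0,10)
E
```

```text
clock: 4.2
tcp_pos: [0.5709, 0.1315, 0.0509]
orientation: [-1.566, -0.134, 0.134]
ft_force: [-1.4, 0.7, -0.0]
width: 0.0
[0.57208096 0.13169723 0.05091908] [ 2.26108548e-01  4.79420878e-01 -2.06030207e-01  8.84208126e-01
  3.26537262e-04  1.63266755e+00] [-0.82551639  0.19504393 -0.62705544]
[0.57146359 0.13015681]
[0,5,0,6,0,-0,0],[0,10,0,12,0,-1,0],[0,15,0,17,0,-2,0],[0,20,0,23,0,-4,0],[0,25,0,28,0,-6,0],[0,30,0,33,0,-9,0],[0,35,0,38,0,-12,0],[0,40,0,43,0,-15,0],[0,45,0,47,0,-19,0],[0,50,0,51,0,-24,0],[0,55,0,54,0,-28,0],[0,60,0,57,0,-33,0],[0,65,0,60,0,-38,0],[0,70,0,62,0,-43,0],[0,75,0,64,0,-49,0],[0,80,0,65,0,-55,0],
```

View pics/s4.png

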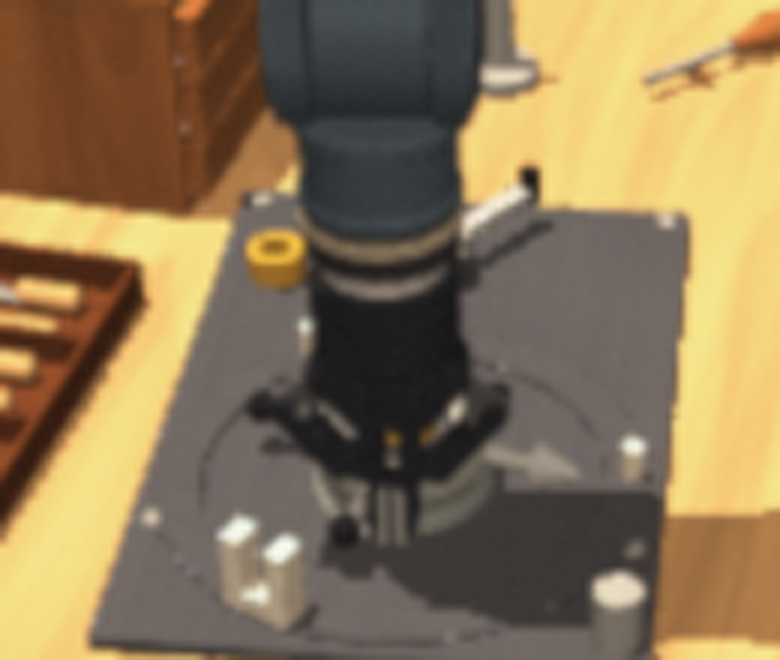

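The dial has turned about 75° clockwise: the arrow tip is at (575,470) in the crop and the pushed ball at (345,530). I'll continue the arc.

```bash
python3 -m pendant '[[[0,5,0,6,0,0,0],[0,10,0,12,0,-1,0],[0,15,0,17,0,-2,0],[0,20,0,23,0,-4,0],[0,25,0,28,0,-6,0],[0,30,0,33,0,-9,0],[0,35,0,38,0,-12,0],[0,40,0,43,0,-15,0],[0,45,0,47,0,-19,0],[0,50,0,51,0,-24,0],[0,55,0,54,0,-28,0],[0,60,0,57,0,-33,0],[0,65,0,60,0,-38,0],[0,70,0,62,0,-43,0],[0,75,0,64,0,-49,0],[0,75,0,64,0,-49,0]]]'
python3 - <<'E'
from arc import *
c=cap("side");crop(c,235,150,130,110,6,"s5.png"); s=manip.state();print(s['tcp_pos'],s['joint_positions'],s['ft_force'])
E
```

```text
clock: 5.58
tcp_pos: [0.6432, 0.0933, 0.0509]
orientation: [-1.383, 0.883, -0.885]
ft_force: [-0.2, -0.2, 1.6]
width: -0.0001
[0.64279201 0.09345235 0.05075907] [ 1.44438353e-01  5.71210481e-01 -3.52306548e-02  9.63684168e-01
 -1.49422222e-04  2.84757573e+00] [-0.38510491 -0.12391285  0.92053615]
```

View pics/s5.png

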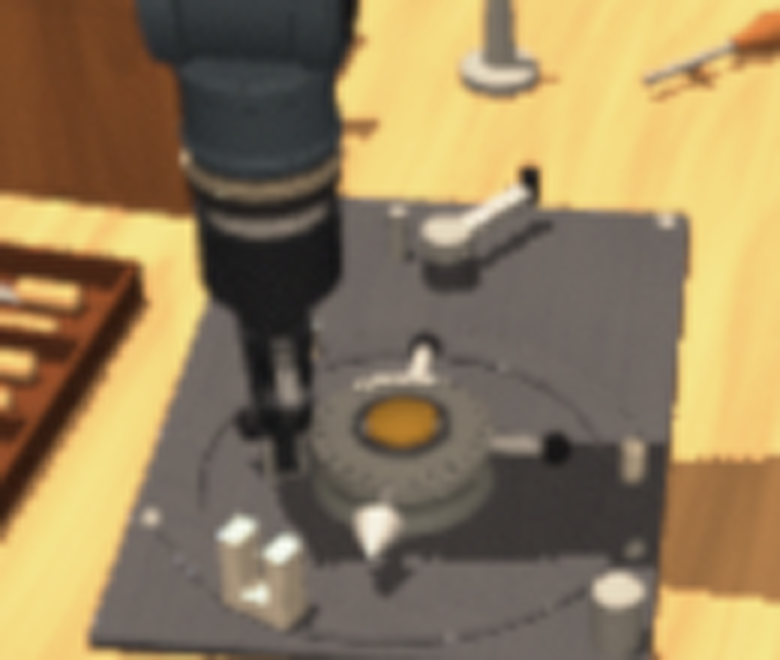

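The arrow tip is now at crop (375,555), short of the fork, which is centred near (262,545). Ball centres are at (557,448) and (425,342).

Run:
```python
from h import *
S=cap("side"); s=lambda x,y:plane(S,(x+.5)/6-.5+235,(y+.5)/6-.5+150,0)
def pl(x,y,z): return plane(S,(x+.5)/6-.5+235,(y+.5)/6-.5+150,z)[:2]
m=pl(402,420,.058)
print('medal',m)
for n,x,y,z in [('tip',375,556,.04),('bN',557,449,.04),('bL',425,343,.04),('p1',239,528,.06),('p2',284,547,.06),('pinA',310,325,.036),('pinB',633,445,.036)]:
    q=pl(x,y,z); 
    for c in (m,(.583,.0652)): d=q-c; print(n,q,round(np.hypot(*d),4),round(np.degrees(np.arctan2(d[1],d[0])),2))
```

```text
medal [0.58193106 0.07366693]
tip [0.57120467 0.16519141] 0.0922 96.68
tip [0.57120467 0.16519141] 0.1007 96.73
bN [0.49983051 0.05671242] 0.0838 -168.33
bN [0.49983051 0.05671242] 0.0836 -174.17
bL [ 0.59559322 -0.02183075] 0.0965 -81.86
bL [ 0.59559322 -0.02183075] 0.0879 -81.77
p1 [0.63766517 0.18250991] 0.1223 62.88
p1 [0.63766517 0.18250991] 0.1294 65.01
p2 [0.61071615 0.1914665 ] 0.1213 76.27
p2 [0.61071615 0.1914665 ] 0.1293 77.62
pinA [ 0.6671558  -0.02906237] 0.1335 -50.32
pinA [ 0.6671558  -0.02906237] 0.1264 -48.24
pinB [0.46129261 0.03873032] 0.1256 -163.85
pinB [0.46129261 0.03873032] 0.1246 -167.73
```

Run:
```python
from arc import *
y=np.radians(10);X=np.array([np.cos(y),np.sin(y)]); Z=np.array([-np.sin(y),np.cos(y)])
p0=np.array([.57146,.13016])+.064*X-.049*Z; print(p0)
ph=np.array([22,19,16,13,10,8,6,5,4]);arc((.583,.0652),.066,ph,np.clip(ph-90,-78,86),p0,-65)
```

```text
[0.64299646 0.0930179 ]
[0,3,0,3,0,-0,0],[0,6,0,7,0,-0,0],[0,9,0,10,0,-1,0],[0,12,0,14,0,-2,0],[0,13,0,17,0,-2,0],[0,13,0,19,0,-3,0],[0,13,0,21,0,-4,0],[0,13,0,22,0,-4,0],[0,13,0,24,0,-5,0],
```

```bash
python3 -m pendant '[[[0,3,0,3,0,0,0],[0,6,0,7,0,0,0],[0,9,0,10,0,-1,0],[0,12,0,14,0,-2,0],[0,13,0,17,0,-2,0],[0,13,0,19,0,-3,0],[0,13,0,21,0,-4,0],[0,13,0,22,0,-4,0],[0,13,0,24,0,-5,0],[0,13,0,24,0,-5,0],[0,13,0,24,0,-5,0]]]'
python3 - <<'E'
from arc import *
c=cap("side");crop(c,235,150,130,110,6,"s6.png"); s=manip.state();print(s['tcp_pos'],s['joint_positions'],s['ft_force'])
E
```

```text
clock: 6.6
tcp_pos: [0.6482, 0.0693, 0.0503]
orientation: [-1.301, 1.053, -1.054]
ft_force: [0.2, 0.7, 0.6]
width: -0.0001
[0.6482032  0.06932238 0.05029875] [ 1.06703928e-01  5.75559706e-01 -2.82635421e-02  9.66962286e-01
 -3.78075614e-04  3.03910899e+00] [ 0.06153526  0.25619608 -0.90686078]
```

View pics/s6.png

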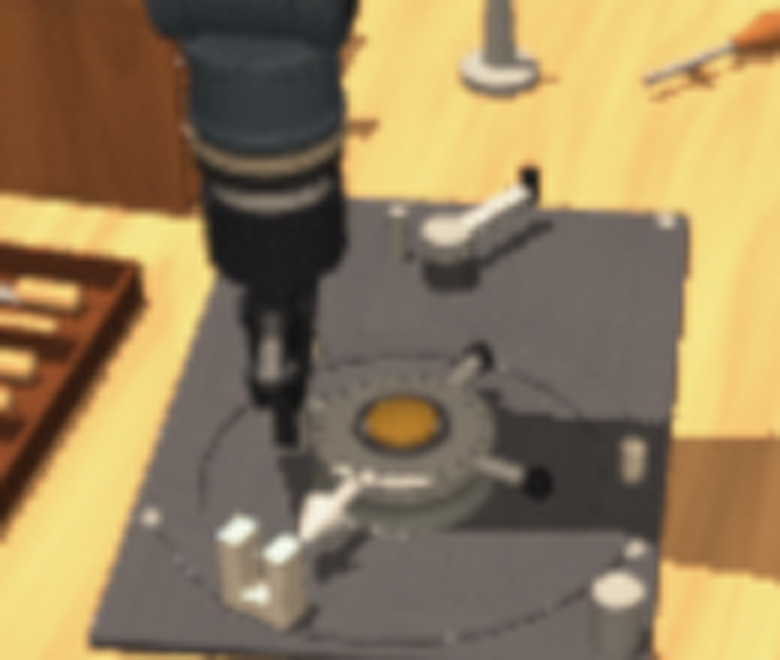

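The dial now stands a few degrees short: the tip is at about (300,548) and the balls are at (540,482) and (483,355). I'll back off, lift, and move to the lever side so the top camera can see the dial.

```bash
python3 -m pendant '[[[0,0,0,-6,0,0,0],[0,0,0,-12,0,0,0],[0,0,0,-12,-30,0,0],[0,0,0,-12,-65,0,0],[0,0,0,-12,-95,0,0],[0,0,0,-12,-100,0,0],[0,-7,0,25,-100,-25,0],[0,-14,0,60,-100,-50,0],[0,-21,0,95,-100,-75,0],[0,-28,0,130,-100,-100,0],[0,-28,0,165,-100,-125,0],[0,-28,0,200,-100,-145,0],[0,-28,0,209,-100,-150,0],[0,-28,0,209,-100,-150,0]]]'
python3 - <<'E'
from arc import *
c=cap("side");crop(c,235,150,130,110,6,"s7.png"); s=manip.state();print(s['tcp_pos'],s['joint_positions'],s['ft_force'])
crop(cap("top"),235,115,190,145,4,"t7.png")
E
```

```text
clock: 7.82
tcp_pos: [0.5433, -0.1694, 0.1503]
orientation: [-1.461, 0.685, -0.685]
ft_force: [0.1, -0.1, 0.1]
width: 0.0002
[ 0.54409412 -0.16765136  0.15029522] [-2.98729643e-01  3.66837795e-01 -1.06941083e-01  1.09684517e+00
 -3.40372832e-04  2.14833380e+00] [-0.73010827 -0.51972174 -0.46868716]
```

View pics/s7.png

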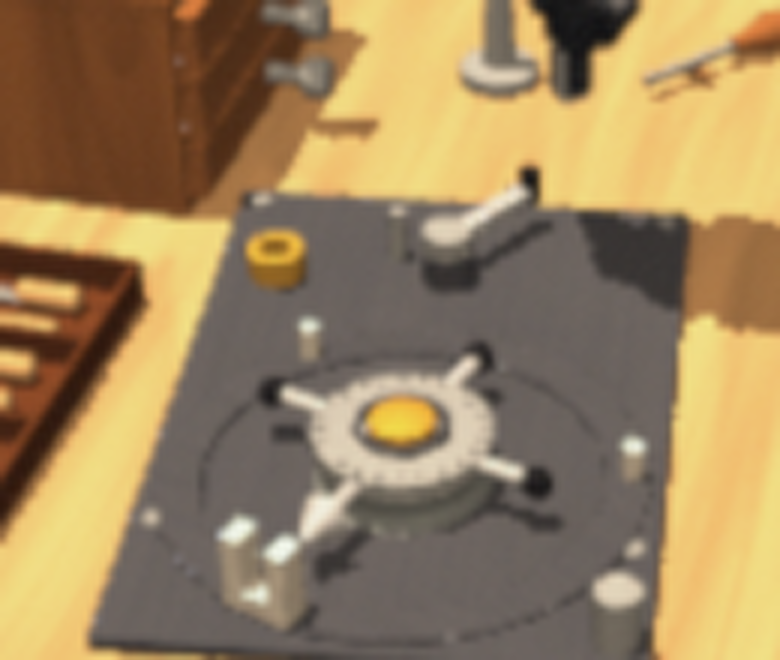

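View pics/t7.png

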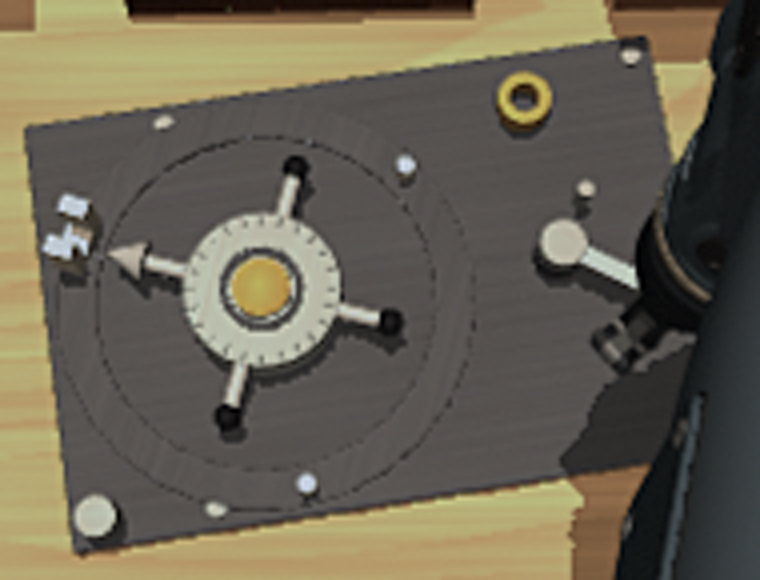

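Both cameras now see everything. In the top crop the arrow tip is at (108,253), pointing slightly below the fork. The balls are at (296,165), (391,321) and (229,416). I'll get sub-pixel centres from masks.

```bash
cat > meas.py <<'E'
from h import *
np.set_printoptions(precision=4,suppress=True)
def near(c,p,z,rad,kind):
    "weighted centroid about projected guess p"
    g=c["image"].astype(float).max(2); u,v=proj(c,p)
    for _ in range(4):
        Y,X=np.mgrid[0:400,0:640]; m=(X-u)**2+(Y-v)**2<rad**2
        w=np.clip(45-g,0,None) if kind=='dark' else np.clip(g-150,0,None)
        w=w*m
        if w.sum()<5: return None
        u,v=(w*X).sum()/w.sum(),(w*Y).sum()/w.sum()
    return u,v
def measure(tip_deg,cen=(.583,.0652)):
    cen=np.array(cen); out={}
    for n in("top","side"):
        c=cap(n); q={}
        for k,a in (('bP',90),('bO',180),('bM',270)):
            t=np.radians(tip_deg+a); p=[*(cen+.084*np.array([np.cos(t),np.sin(t)])),.04]
            uv=near(c,p,.04,4.5,'dark'); q[k]=plane(c,*uv,.041)[:2] if uv else None
        for k,a,r,z in (('pinA',-48,.125,.036),('pinB',-168,.125,.036),('p1',65.3,.130,.06),('p2',77,.128,.06)):
            t=np.radians(a); p=[*(cen+r*np.array([np.cos(t),np.sin(t)])),z]
            uv=near(c,p,z,3.5,'bright'); q[k]=plane(c,*uv,z)[:2] if uv else None
        out[n]=q
        ang=lambda d:np.degrees(np.arctan2(d[1],d[0]))
        print(n,{k:(None if v is None else v.round(4)) for k,v in q.items()})
        if q['bP'] is not None and q['bM'] is not None:
            d=q['bP']-q['bM']; m=(q['bP']+q['bM'])/2
            print('  tip by pair',round(ang(d)-90,2),'len',np.linalg.norm(d).round(4),'mid',m)
            if q['bO'] is not None: print('  tip by opp ball',round(ang(m-q['bO']),2),np.linalg.norm(m-q['bO']).round(4))
        d=q['pinA']-q['pinB']; f=ang(d)+90; mm=(q['pinA']+q['pinB'])/2; cc=mm+np.linalg.norm(d)/2/np.sqrt(3)*np.array([np.cos(np.radians(f)),np.sin(np.radians(f))])
        pm=(q['p1']+q['p2'])/2; print('  fork by pins',round(f,2),'cen',cc,'by prongs from cc',round(ang(pm-cc),2),'perp prongs',round(ang(q['p2']-q['p1'])-90,2),'r',np.linalg.norm(pm-cc).round(4),'sep',np.linalg.norm(q['p1']-q['p2']).round(4))
E
python3 -c "
from meas import *
measure(75)"
```

```text
top {'bP': array([0.5018, 0.0875]), 'bO': array([ 0.5598, -0.0149]), 'bM': array([0.665 , 0.0429]), 'pinA': array([ 0.6665, -0.0285]), 'pinB': array([0.46  , 0.0392]), 'p1': array([0.6365, 0.1838]), 'p2': array([0.6109, 0.1915])}
  tip by pair 74.71 len 0.1692 mid [0.5834 0.0652]
  tip by opp ball 73.61 0.0835
  fork by pins 71.85 cen [0.5828 0.065 ] by prongs from cc 71.54 perp prongs 73.35 r 0.1293 sep 0.0267
side {'bP': array([0.5026, 0.0909]), 'bO': None, 'bM': array([0.667 , 0.0479]), 'pinA': array([ 0.6674, -0.0264]), 'pinB': array([0.4608, 0.0409]), 'p1': array([0.6377, 0.1852]), 'p2': array([0.6115, 0.1938])}
  tip by pair 75.35 len 0.1699 mid [0.5848 0.0694]
  fork by pins 71.95 cen [0.5836 0.0669] by prongs from cc 71.49 perp prongs 71.99 r 0.1293 sep 0.0276
```

Run:
```python
from h import *
def ax(d): y=np.radians(d); return np.array([np.cos(y),np.sin(y)]),np.array([-np.sin(y),np.cos(y)])
X,Z=ax(-65); a=np.array([.64300,.09302])+.024*X-.005*Z; print('contact cmd',a)
X,Z=ax(-78); b=a-.012*X; now=a+.209*X-.150*Z; print(now)
X,Z=ax(-50); d=(b-now)*1000; print('to backed',d@X,d@Z)
c=np.array([.583,.0652])
for f in (4,2,1.1,.5):
    t=c+.066*np.array([np.cos(np.radians(f)),np.sin(np.radians(f))]); X,Z=ax(-78); e=(t-b)*1000; print(f,e@X,e@Z)
```

```text
contact cmd [0.6486113  0.06915552]
[ 0.5453427  -0.16646408]
to backed -124.71068360393924 236.1953543045209
4 11.413152640148256 0.3577582740386158
2 13.688507702801333 -0.002622564099340252
1.1 14.708027214116754 -0.1906592249397554
0.5 15.386011648318945 -0.32490375793031223
```

```bash
python3 -m pendant '[[[0,7,0,-17,0,33,0],[0,14,0,-34,0,66,0],[0,21,0,-51,0,99,0],[0,28,0,-68,0,132,0],[0,28,0,-85,0,165,0],[0,28,0,-105,0,199,0],[0,28,0,-120,0,227,0],[0,28,0,-125,0,236,0],[0,28,0,-125,0,236,0],[0,28,0,-125,30,236,0],[0,28,0,-125,60,236,0],[0,28,0,-125,90,236,0],[0,28,0,-125,100,236,0],[0,28,0,-125,100,236,0],[0,28,0,-125,100,236,0]]]'
python3 -m pendant '[[[0,0,0,4,0,0,0],[0,0,0,8,0,0,0],[0,0,0,10,0,0,0],[0,0,0,11,0,0,0],[0,0,0,12,0,0,0],[0,0,0,13,0,0,0],[0,0,0,14,0,0,0],[0,0,0,15,0,0,0],[0,0,0,15,0,0,0],[0,0,0,15,0,0,0],[0,0,0,15,0,0,0]]]'
python3 -c "
from h import *
s=manip.state();print(s['tcp_pos'],s['ft_force']);crop(cap('side'),235,150,130,110,6,'s8.png')"
```

```text
clock: 9.27
tcp_pos: [0.6451, 0.081, 0.0508]
orientation: [-1.302, 1.055, -1.054]
ft_force: [0.6, 1.4, 1.4]
width: -0.0003
clock: 10.18
tcp_pos: [0.6485, 0.0667, 0.0503]
orientation: [-1.301, 1.054, -1.054]
ft_force: [0.1, 1.0, 0.9]
width: -0.0002
[0.64845737 0.06670072 0.05027371] [0.08032261 0.9921844  0.89096267]
```

View pics/s8.png

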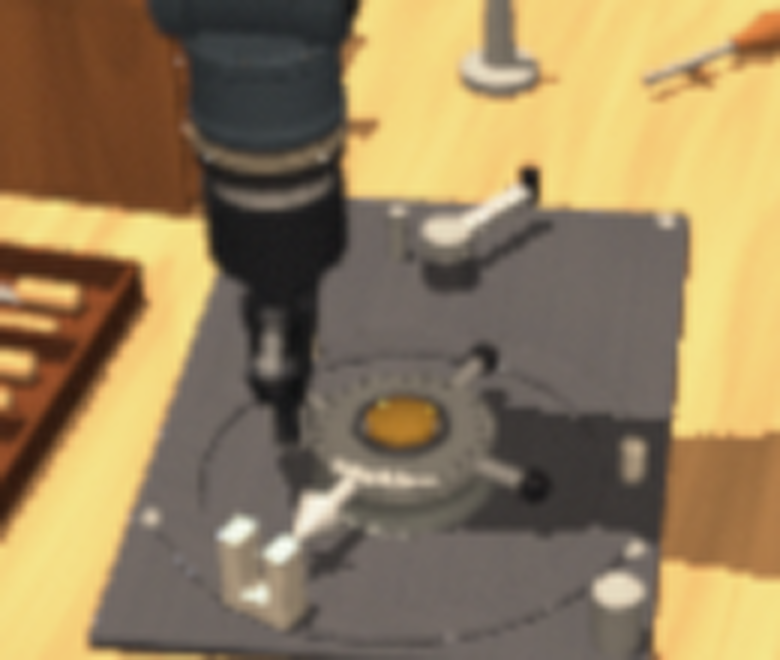

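```bash
python3 -m pendant '[[[0,0,0,0.3,0,0,0],[0,0,0,0.6,0,0,0],[0,0,0,0.6,0,0,0],[0,0,0,0.6,0,0,0]]]'
python3 -m pendant '[[[0,0,0,-6,0,0,0],[0,0,0,-14,0,0,0],[0,0,0,-14,-30,0,0],[0,0,0,-14,-65,0,0],[0,0,0,-14,-95,0,0],[0,0,0,-14,-100,0,0],[0,-7,0,22,-100,-25,0],[0,-14,0,57,-100,-50,0],[0,-21,0,92,-100,-75,0],[0,-28,0,127,-100,-100,0],[0,-28,0,162,-100,-125,0],[0,-28,0,195,-100,-145,0],[0,-28,0,206,-100,-150,0],[0,-28,0,206,-100,-150,0]]]'
python3 - <<'E'
from meas import *
measure(72)
crop(cap("top"),235,115,190,145,4,"t9.png")
E
```

```text
clock: 10.57
tcp_pos: [0.6485, 0.0661, 0.0503]
orientation: [-1.301, 1.054, -1.054]
ft_force: [-0.3, 2.4, 1.0]
width: -0.0002
clock: 11.73
tcp_pos: [0.5431, -0.1697, 0.1502]
orientation: [-1.461, 0.685, -0.685]
ft_force: [0.9, -0.2, -0.1]
width: 0.0001
top {'bP': array([0.503, 0.091]), 'bO': array([ 0.556 , -0.0141]), 'bM': array([0.6633, 0.0396]), 'pinA': array([ 0.6665, -0.0285]), 'pinB': array([0.46  , 0.0392]), 'p1': array([0.6365, 0.1838]), 'p2': array([0.6109, 0.1915])}
  tip by pair 72.23 len 0.1683 mid [0.5832 0.0653]
  tip by opp ball 71.11 0.0839
  fork by pins 71.86 cen [0.5828 0.065 ] by prongs from cc 71.54 perp prongs 73.3 r 0.1293 sep 0.0267
side {'bP': array([0.5031, 0.0948]), 'bO': array([ 0.5543, -0.0166]), 'bM': array([0.6663, 0.0429]), 'pinA': array([ 0.6675, -0.0264]), 'pinB': array([0.4608, 0.0409]), 'p1': array([0.6377, 0.1853]), 'p2': array([0.6113, 0.1932])}
  tip by pair 72.38 len 0.1713 mid [0.5847 0.0688]
  tip by opp ball 70.43 0.0907
  fork by pins 71.94 cen [0.5836 0.0669] by prongs from cc 71.5 perp prongs 73.33 r 0.129 sep 0.0275
```

View pics/t9.png

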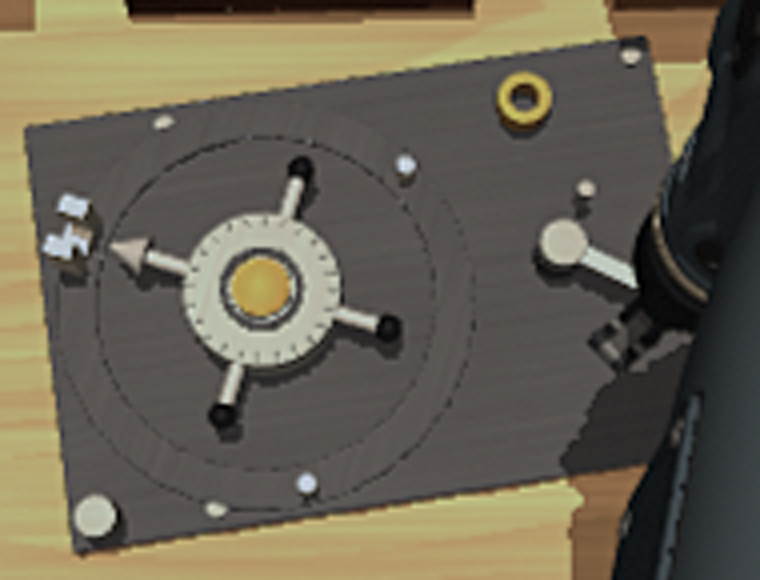

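The arrow now points into the fork, with the tip at crop (110,246). Pair-based estimates give about 72.3° and the opposite ball about 71°, against about 71.7° for the fork. Next is the lever.

```bash
cat > lev.py <<'E'
from h import *
def ax(d): y=np.radians(d); return np.array([np.cos(y),np.sin(y)]),np.array([-np.sin(y),np.cos(y)])
piv=np.array([.6097,-.1275])
def pose(psi,off,r=.050):
    n,mu=ax(psi+90); u=-mu  # n tangential ccw ; u radial
    return piv+r*ax(psi)[0]-off*n
def rows(p0,yaw0,L):
    X,Z=ax(yaw0)
    for psi,off in L:
        d=(pose(psi,off)-p0)*1000; print(f"[0,{yaw0-(psi+90):.0f},0,{d@X:.0f},0,{d@Z:.0f},0],",end="")
    print()
E
python3 - <<'E'
from lev import *
T=cap("top"); q=plane(T,(110.5)/4-.5+235,246.5/4-.5+115,.04)[:2]-np.array([.583,.0651]); print('tip dir',np.degrees(np.arctan2(q[1],q[0])),np.hypot(*q))
X,Z=ax(-78); a=np.array([.648611,.069156])-.012*X; now=a+.0156*X+.206*X-.15*Z; print(now,manip.state()['tcp_pos'])
rows(now,-50,[(-118.6,.034)])
p1=pose(-118.6,.034); print(p1)
rows(p1,-28.6,[(-118.6,.028),(-118.6,.023)]+[(p,.022) for p in range(-115,-50,4)])
E
```

```text
tip dir 72.07044292269929 0.10330310345050624
[ 0.54546715 -0.16705049] [ 0.5448565  -0.16559561  0.15015477]
[0,-21,0,-2,0,16,0],
[ 0.55591399 -0.15512363]
[0,-0,0,6,0,-0,0],[0,-0,0,11,0,0,0],[0,-4,0,15,0,-1,0],[0,-8,0,19,0,-2,0],[0,-12,0,23,0,-3,0],[0,-16,0,26,0,-4,0],[0,-20,0,30,0,-4,0],[0,-24,0,34,0,-5,0],[0,-28,0,38,0,-5,0],[0,-32,0,41,0,-4,0],[0,-36,0,45,0,-3,0],[0,-40,0,49,0,-3,0],[0,-44,0,53,0,-1,0],[0,-48,0,56,0,0,0],[0,-52,0,60,0,2,0],[0,-56,0,63,0,4,0],[0,-60,0,66,0,6,0],[0,-64,0,69,0,8,0],[0,-68,0,72,0,11,0],
```

```bash
python3 -m pendant '[[[0,-7,0,0,0,5,0],[0,-14,0,-1,0,10,0],[0,-21,0,-2,0,16,0],[0,-21,0,-2,0,16,0],[0,-21,0,-2,30,16,0],[0,-21,0,-2,60,16,0],[0,-21,0,-2,85,16,0],[0,-21,0,-2,100,16,0],[0,-21,0,-2,100,16,0],[0,-21,0,-2,100,16,0]]]'
python3 -c "
from h import *
s=manip.state();print(s['tcp_pos'],s['ft_force']);crop(cap('side'),235,150,130,110,6,'s10.png')"
```

```text
clock: 12.77
tcp_pos: [0.5552, -0.1539, 0.0499]
orientation: [-1.534, 0.4, -0.397]
ft_force: [-0.3, -1.1, -0.1]
width: 0.0002
[ 0.55524374 -0.15393618  0.0498995 ] [-0.27082612 -1.08414823 -0.07888018]
```

View pics/s10.png

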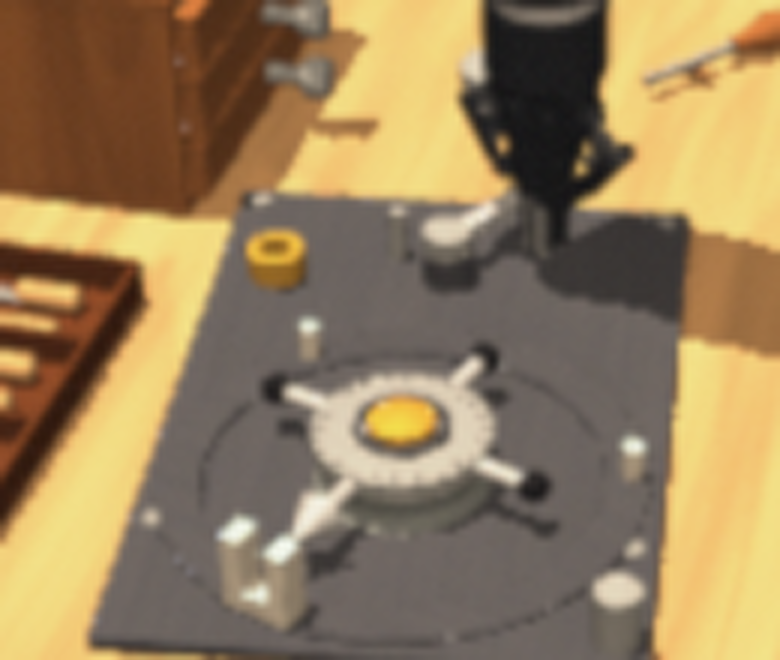

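The fingertip is at about (540,240), on the near side of the lever and clear of it. I'll push it round now.

```bash
python3 -m pendant '[[[0,0,0,6,0,0,0],[0,0,0,11,0,0,0],[0,-4,0,15,0,-1,0],[0,-8,0,19,0,-2,0],[0,-12,0,23,0,-3,0],[0,-16,0,26,0,-4,0],[0,-20,0,30,0,-4,0],[0,-24,0,34,0,-5,0],[0,-28,0,38,0,-5,0],[0,-32,0,41,0,-4,0],[0,-36,0,45,0,-3,0],[0,-40,0,49,0,-3,0],[0,-44,0,53,0,-1,0],[0,-48,0,56,0,0,0],[0,-52,0,60,0,2,0],[0,-56,0,63,0,4,0],[0,-60,0,66,0,6,0],[0,-60,0,66,0,6,0]]]'
python3 - <<'E'
from lev import *
s=manip.state();print(s['tcp_pos'],s['ft_force']);crop(cap('side'),235,150,130,110,6,'s11.png');crop(cap("top"),235,115,190,145,4,"t11.png")
X,Z=ax(-28.6); p=pose(-118.6,.034)+.066*X+.006*Z; print(p)
rows(p,31.4,[(-56,.022),(-53,.022),(-50,.022),(-47,.022),(-44,.022),(-42,.022),(-40,.022),(-38,.022),(-36,.022),(-34,.022),(-32,.022),(-30,.022)])
E
```

```text
clock: 14.32
tcp_pos: [0.6176, -0.1821, 0.0513]
orientation: [-1.53, -0.427, 0.424]
ft_force: [1.0, -0.6, -0.0]
width: 0.0
[ 0.61755735 -0.18214037  0.05125472] [ 0.99831791 -0.58962043 -0.03097162]
[ 0.61673301 -0.18144939]
[0,-3,0,2,0,-1,0],[0,-6,0,5,0,-2,0],[0,-9,0,8,0,-3,0],[0,-12,0,11,0,-4,0],[0,-15,0,13,0,-4,0],[0,-17,0,15,0,-4,0],[0,-19,0,17,0,-5,0],[0,-21,0,19,0,-5,0],[0,-23,0,21,0,-5,0],[0,-25,0,23,0,-5,0],[0,-27,0,25,0,-5,0],[0,-29,0,27,0,-5,0],
```

View pics/s11.png

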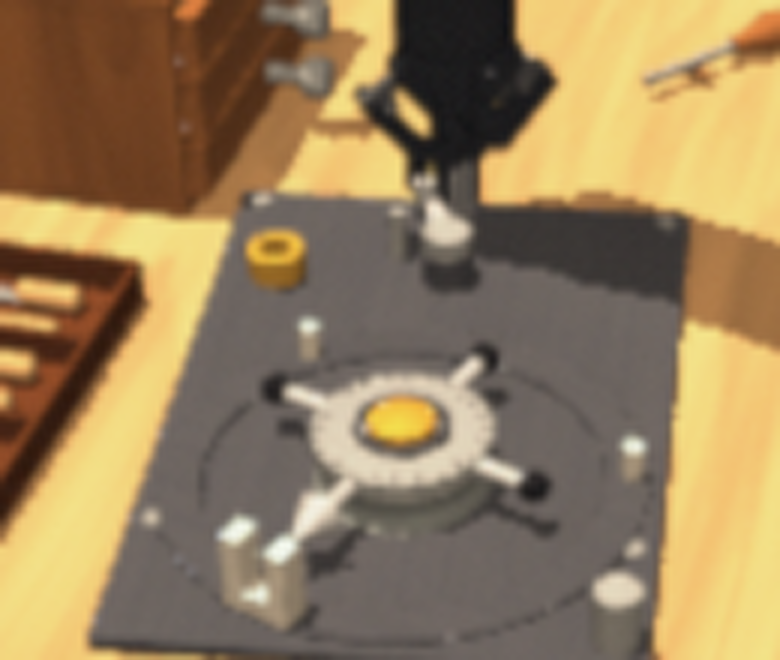

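View pics/t11.png

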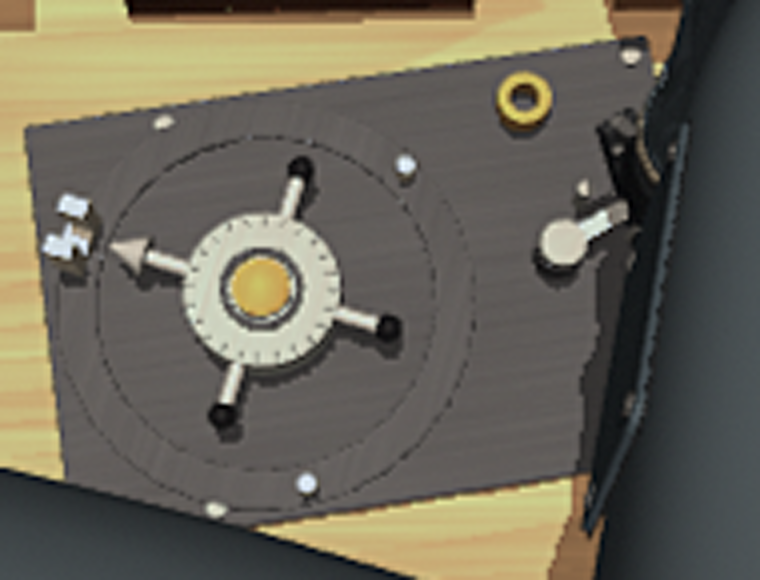

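The lever is now at about −60°, its bar running from (563,243) to (625,210) in the top crop. The stop pin is at (585,188). I'll continue slowly towards the stop.

```bash
python3 -m pendant '[[[0,-3,0,2,0,-1,0],[0,-6,0,5,0,-2,0],[0,-9,0,8,0,-3,0],[0,-12,0,11,0,-4,0],[0,-15,0,13,0,-4,0],[0,-17,0,15,0,-4,0],[0,-19,0,17,0,-5,0],[0,-19,0,17,0,-5,0],[0,-19,0,17,0,-5,0]]]'
python3 -m pendant '[[[0,-1,0,1,0,0,0],[0,-2,0,2,0,0,0],[0,-2,0,2,0,0,0],[0,-2,0,2,0,0,0]]]'
python3 -c "
from h import *
s=manip.state();print(s['tcp_pos'],s['ft_force']);crop(cap('side'),235,150,130,110,6,'s12.png')"
```

```text
clock: 15.17
tcp_pos: [0.6335, -0.1772, 0.0506]
orientation: [-1.462, -0.679, 0.679]
ft_force: [-1.0, -0.1, -0.1]
width: 0.0002
clock: 15.5
tcp_pos: [0.6346, -0.176, 0.0505]
orientation: [-1.454, -0.707, 0.708]
ft_force: [-1.5, -5.3, 1.1]
width: -0.0003
[ 0.63464036 -0.17600837  0.05053953] [-1.53117069 -5.28250678  1.06744504]
```

View pics/s12.png

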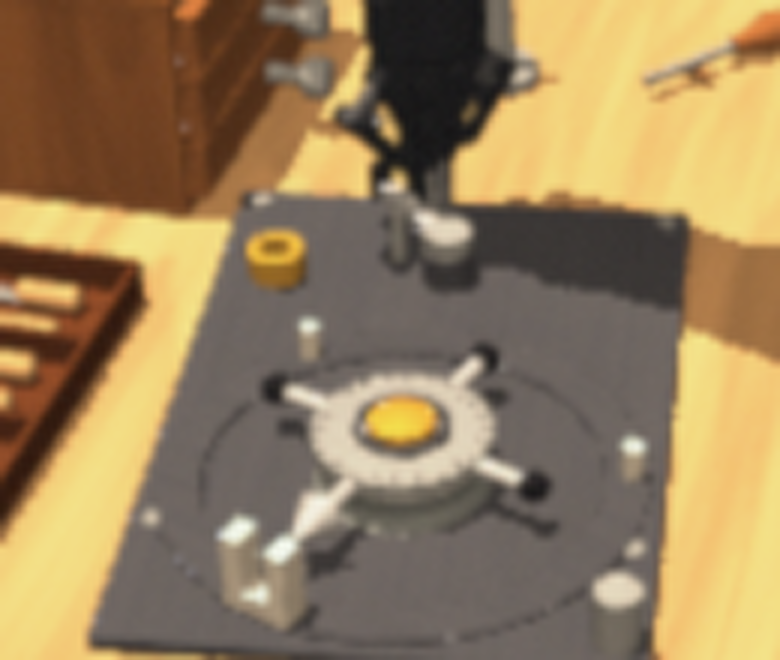

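```bash
python3 -m pendant '[[[0,0,0,0.5,0,0,0],[0,0,0,1,0,0,0],[0,0,0,1.5,0,0,0],[0,0,0,2,0,0,0],[0,0,0,2,0,0,0],[0,0,0,2,0,0,0]]]'
```

```text
clock: 16.05
tcp_pos: [0.6349, -0.1757, 0.0505]
orientation: [-1.455, -0.704, 0.709]
ft_force: [-5.8, -10.8, 3.6]
width: 0.0002
```

The force rose to 12 N with almost no movement, so the lever is against its stop. I'll back off, lift and look.

```bash
python3 -m pendant '[[[0,0,0,-4,0,0,0],[0,0,0,-12,0,0,0],[0,0,0,-18,0,0,0],[0,0,0,-18,-30,0,0],[0,0,0,-18,-60,0,0],[0,0,0,-18,-95,0,0],[0,0,0,-18,-120,0,0],[0,0,0,-35,-130,20,0],[0,0,0,-55,-130,45,0],[0,0,0,-75,-130,75,0],[0,0,0,-95,-130,100,0],[0,0,0,-110,-130,118,0],[0,0,0,-110,-130,118,0],[0,0,0,-110,-130,118,0]]]'
python3 - <<'E'
from meas import *
measure(72)
print(manip.state()['clock'])
crop(cap("top"),235,115,190,145,4,"t13.png");crop(cap('side'),235,150,130,110,6,'s13.png')
E
```

```text
clock: 17.22
tcp_pos: [0.4742, -0.1879, 0.1809]
orientation: [-1.453, -0.708, 0.707]
ft_force: [1.2, -0.7, -0.3]
width: 0.0001
top {'bP': array([0.503, 0.091]), 'bO': array([ 0.556 , -0.0141]), 'bM': array([0.6633, 0.0396]), 'pinA': array([ 0.6665, -0.0285]), 'pinB': array([0.46  , 0.0392]), 'p1': array([0.6366, 0.1838]), 'p2': array([0.6109, 0.1915])}
  tip by pair 72.22 len 0.1684 mid [0.5832 0.0653]
  tip by opp ball 71.11 0.0839
  fork by pins 71.85 cen [0.5828 0.065 ] by prongs from cc 71.53 perp prongs 73.28 r 0.1294 sep 0.0267
side {'bP': array([0.5031, 0.0948]), 'bO': array([ 0.5551, -0.0165]), 'bM': array([0.6663, 0.0431]), 'pinA': array([ 0.6675, -0.0266]), 'pinB': array([0.4608, 0.0407]), 'p1': array([0.6377, 0.1852]), 'p2': array([0.6114, 0.1932])}
  tip by pair 72.4 len 0.1712 mid [0.5847 0.069 ]
  tip by opp ball 70.88 0.0904
  fork by pins 71.96 cen [0.5836 0.0667] by prongs from cc 71.53 perp prongs 73.16 r 0.1291 sep 0.0276
17.3167
```

View pics/s13.png

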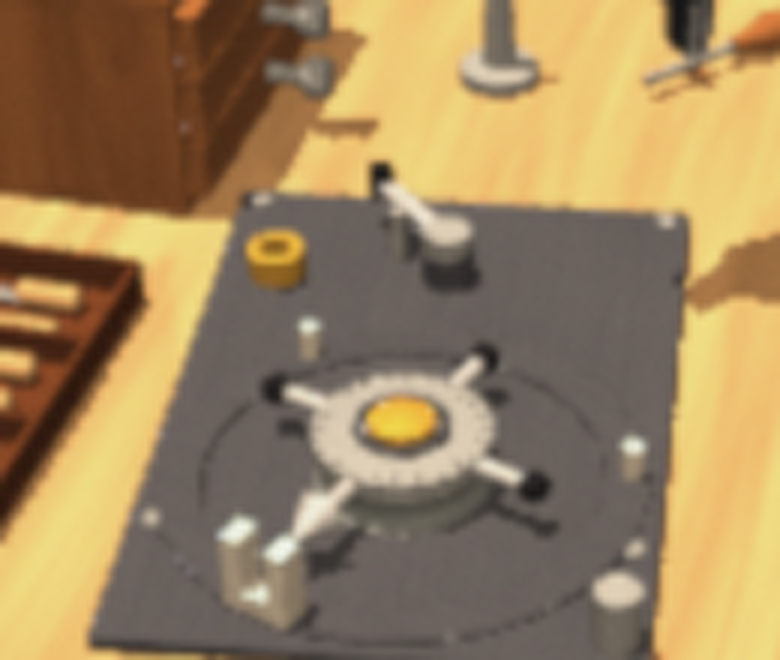

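View pics/t13.png

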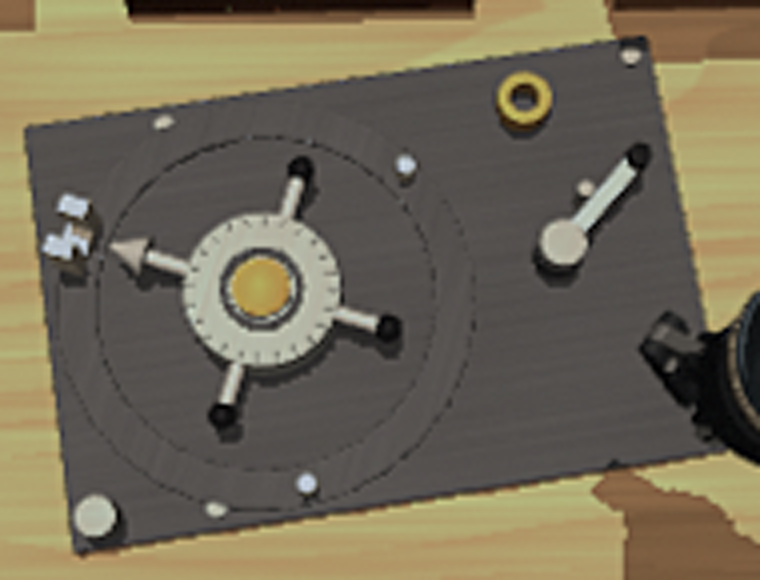

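The lever rests against the stop pin, with its knob at top-crop (638,155) and the pin at (585,188). The dial reads the same as before, and the medal, collar and punch haven't moved. Handing in.

```bash
python3 -c "
from cell import manip
manip.sign_off(); print(manip.state()['clock'])"
```

```text
the job is handed in; nothing more can be done
the job is handed in; nothing more can be done
```

I set the dial and clamped it, and handed the job in at about 17.4 s of the 69 s allowed; no verdict was given.

- **Dial:** With the fingers shut, I pushed one ball-ended spoke clockwise in an arc. After lifting away to measure, I added one small correcting push.
- **Alignment:** The arrow points at about 72°, and the fork lies at about 71.5–71.9°. Single estimates of the arrow ran from 70.9° to 72.4°. The one from the ball opposite the arrow read about 1° lower than the others in both views.
- **Lever:** I pushed it anticlockwise until the force rose to about 12 N with almost no more movement. After I lifted away, both views showed the bar resting against the stop pin.
- **Surroundings:** The dial measured the same before and after the lever push. The last pictures showed the medal seated and the collar and punch block in place, with the robot clear of everything. I didn't check the jar, cup, mandrel and graver individually at the end, but the arm stayed well clear of them.

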